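Comb the specimen tubes into rows and lock them

ROBOT

A 6-joint arm with a two-finger parallel gripper is mounted at the origin on the work surface. World frame = base frame: x ahead of the robot, y to its left, z up, the work surface at z = 0. Lengths are in m, angles in rad, forces in N, time in s.
With the tool pointing down it reaches from about 0.3 to 0.875 m from the base axis. Payload 6.4 kg.
Tool frame: the origin (TCP) lies between the finger pads; the fingertips stand 25 mm ahead of it and the grasp point (between the pads) lies 6 mm ahead of it; x points along the fingers, y is the direction in which the jaws open and shut, and the axes are right-handed (so a half turn about x gives the same grasp; the last joint's range is limited). The gripper opens to 88 mm and grips with 3 to 60 N. Pads are 18 mm wide; open, the fingers measure 123 mm over their backs; the gripper's body (75 mm by 187 mm) begins 45 mm behind the grasp point.
Start: joints at [-1.51, 0.181, 1.607, -0, 1.354, -0.206], TCP at [0.152, -0.555, 0.264] pointing down, gripper open.
Joint ranges: [-2.99, 2.99], [-0.89, 2.07], [0.3, 2.58], [-1.14, 4.28], [0, 2.63], [-3.12, 3.12]. Speed limits (rad/s): [2.57, 2.57, 3.01, 3.14, 3.14, 3.14].

INTERFACE

Orientations are given as a rotation vector (axis times angle).
In Python, from rig import robot, viewer gives the robot as it stands.
- The arm moves only by the tool jog_arm, never from a script. Its arguments are lists of equal length, an entry for each row: "claw": the finger opening in mm, from 0 to 88.1; "dp": the shift along the tool's x, y, z in mm, a list of three; "dr": the turn, a rotation vector about the tool's x, y, z in rad, a list of three. A call has 1 to 8 rows; each row shifts and turns the commanded pose from where the row before left it, along the tool's axes as they then stand; what a row does not reach is not made up. A row lasts 1/12 s, in which the tool goes at most 41.7 mm and 7.16 degrees, less where a joint would pass 70% of its speed; a pose out of reach is approached as far as the arm can. A call with a gripper value outside its range is refused whole. The fingers move at their own pace and stop on an object; "grip_force" is the grip in N (left out, the last holds). Time passes only in rows, so rows that do not move let the fingers close. It gives the time, the measured TCP pose, the force and the opening at its end, in the units of the state.
- robot.read_state(): the state, without advancing time (a new reading comes with each control period).
- viewer.camera(name): name is "scene" or "top"; returns (picture, depth): 400x640x3 uint8, blue, green, red; 400x640 float32, m along the optical axis (not along the pixel's ray), 0 where there is no reading.
- viewer.calibration(name): a dict with "fx", "fy", "cx", "cy" (pixels), "extrinsics" (4x4, takes a point from world to camera coordinates). Camera axes: x right, y up, looking along -z (the intrinsics and any distortion apply to the point x, -y, -z); pixel columns grow to the right and rows downward; lengths in m; the calibration is good to about 2 mm. A picture is of the moment at which its call begins. calibration takes no time and is no camera call.
- robot.finish_job(): hands the job in, once; it reports no verdict.
The state is a dict: "clock": time; "q": joint angles; "qvel": joint speeds; "tau": joint torques, N m; "ee_pos": TCP position; "tcp_rot": TCP orientation; "force": force on the tool from outside, world axes, zero at the start; "moment": the same for the moment, N m; "opening": finger opening in m.
Only numpy, scipy, OpenCV 4.12 (cv2) and the standard library are available. Lean on these libraries where they do the work, as an engineer would, in place of code of your own. Each camera call takes 0.05 s, during which the arm holds its last target. There are 200 camera calls.

TASK

Using the rake, and without the gripper touching the tubes, comb the scattered specimen tubes in both bays of the tray towards the robot, so that in each bay they lie flat, parallel and side by side in a close row along the stop. Then stand the rake back upright in the middle of its white paper mat, and after that roll the edge thumbwheel on the tray away from the robot until its keeper is fully out over the rows. Leave the other things on the table where they are.

Things in the scene. Friction and masses are not known exactly. Their poses are not given: they have to be found in the camera images.
- tray: Grey two-bay sorting tray, fixed, 260 (x) by 280 (y) mm. Origin: centre of its underside; x points away from the robot, y to its left, z up. Two equal bays side by side. Floor top at z 4 mm; outer walls, far wall and the 10 mm thick divider between the bays rise to z 22 mm, the stop block (x -127 to -75 mm, robot's end) to 20 mm, the wheel housing on its middle (46 mm wide) to 32 mm.
- stop_left (a point): Foot of the stop face in the left (+y) bay, in the middle of the bay, on its floor: tray x -75, y +70, z 4 mm. The bay reaches 65 mm either side of it and 200 mm from it along tray +x to the far wall. Axes as the tray's.
- stop_right (a point): The same point of the right bay: tray x -75, y -70, z 4 mm; the bay has the same size.
- rake_grip (a point): Middle of the loose rake's upright black grip, 74 mm above its tine tips. Grip: bar 18 (rake x) by 30 (rake y) mm, from 40 to 105 mm above the tips. Head 28 (x) by 112 (y) mm, 26 to 40 mm above the tips; two like rows of 8 tines along y, outer faces 14 mm either side of the middle. Both sides alike; 140 g; stands on its tines. Grip it across the 18 mm, about 60 N.
- rake_mat: White paper mat, 130 (x) by 150 (y) by 3 mm thick, fixed, on which the rake stands at the start, left or right of the tray. Origin: centre of its underside.
- wheel_top (a point): Top of the sprung, rubber-tyred edge thumbwheel (radius 18 mm, 10 mm wide, axle along tray y): tray x -100, y 0, z 39 mm, 7 mm above its housing, too little to pinch. Axes as the tray's. It yields downwards (2 N per mm, at most 4 mm); pressed with about 4 N and stroked along tray +x it turns with the fingertip by friction, in several strokes.
- wheel (a joint): Turn of the thumbwheel, rad: about 0 at the start, 1.6 at its end stop (29 mm of rim travel); it grows as the top of the wheel moves along tray +x, away from the robot. It stays where it is left.
- keeper (a joint): Slide of the steel keeper, m: two flat tongues 36 mm wide, 20 mm above the bay floors, one over each bay's middle, geared to the wheel (25 mm per rad). 0: drawn back, flush with the stop face; 0.040: fully out over the tubes.
- tube1: Loose capped specimen tube, 12 mm diameter, 100 mm long, white, with a grey six-sided cap, 15 g; lies on the floor of the left (+y) bay (three tubes there). Origin: its middle, on its axis (6 mm above the floor); its x axis runs along its length.
- tube2: Loose capped specimen tube, 12 mm diameter, 100 mm long, white, with a grey six-sided cap, 15 g; lies on the floor of the left (+y) bay (three tubes there). Origin: its middle, on its axis (6 mm above the floor); its x axis runs along its length.
- tube3: Loose capped specimen tube, 12 mm diameter, 100 mm long, white, with a grey six-sided cap, 15 g; lies on the floor of the left (+y) bay (three tubes there). Origin: its middle, on its axis (6 mm above the floor); its x axis runs along its length.
- tube4: Loose capped specimen tube, 12 mm diameter, 100 mm long, white, with a grey six-sided cap, 15 g; lies on the floor of the right (-y) bay (two tubes there). Origin: its middle, on its axis (6 mm above the floor); its x axis runs along its length.
- tube5: Loose capped specimen tube, 12 mm diameter, 100 mm long, white, with a grey six-sided cap, 15 g; lies on the floor of the right (-y) bay (two tubes there). Origin: its middle, on its axis (6 mm above the floor); its x axis runs along its length.
- cup1: Specimen cup with green lid, 62 mm wide, 70 mm tall, on the black mat on the other side of the tray from the rake; not part of the job. Origin: centre of its underside.
- cup2: The same kind of cup, beyond the tray; not part of the job. Origin: centre of its underside.
- strip_box: Test strip carton, 45 x 70 x 100 mm, beyond the tray; not part of the job. Origin: centre of its underside.
- gel: Hand gel bottle, 60 mm wide, 170 mm tall, beyond the tray; not part of the job. Origin: centre of its underside.
- marker: Marker pen, 136 mm long, 14 mm thick, lying beyond the tray to the left; not part of the job. Origin: centre of its underside.
- wipes: White cup, 76 mm wide, 90 mm tall, beyond the tray to the right; not part of the job. Origin: centre of its underside.
Mind the look-alikes: they are no part of the job. What is shaped like the tube5 but brown or purple is not meant. There is more than one size of the rake_mat; the one meant has the size given above.

How it is judged:
By the outcome, as a careful person would: the job done as asked, in the order asked, and still so for the second after the job is handed in, with the robot touching nothing.
It also fails if it takes over 69 s, if anything falls off the work surface, if the arm or the gripper's body presses on something with over 40 N, if the wrist force passes 120 N, or if a joint passes its speed limit or range.

## Working session

There is one attempt and no reset: what is moved stays moved. The work goes in short steps, Python scripts to look and compute and a tool call to move; the robot and the scene stay as the last step left them, time stands still between calls to the robot, and variables do not carry over. Pictures are saved under pics/ and viewed, about 8 in all and at most 12, crops included, and the job is handed in when it is done.

Besides the shell and the picture viewer there is one more tool, called after "Emit:" by a JSON object that holds its "name" and its "arguments", one argument or row to a line. jog_arm: Moves the arm, as the interface text tells. Its arguments: {"type":"object","properties":{"claw":{"type":"array"},"dp":{"type":"array"},"dr":{"type":"array"},"grip_force":{"type":"number"}},"required":["claw","dp","dr"]}

```bash
mkdir -p pics; ls; cat > h.py <<'E'
import numpy as np, cv2
from rig import robot, viewer
from scipy.spatial.transform import Rotation as R
def snap(n):
    p,d=viewer.camera(n); return p,d,viewer.calibration(n)
def pts(d,c):
    h,w=d.shape; v,u=np.mgrid[:h,:w]
    X=np.stack([(u-c['cx'])/c['fx']*d,-(v-c['cy'])/c['fy']*d,-d],-1)
    E=np.array(c['extrinsics']); return (X-E[:3,3])@E[:3,:3]
def ray(px,c,z):
    px=np.atleast_2d(px).astype(float); E=np.array(c['extrinsics'])
    D=np.c_[(px[:,0]-c['cx'])/c['fx'],-(px[:,1]-c['cy'])/c['fy'],-np.ones(len(px))]@E[:3,:3]
    o=-E[:3,:3].T@E[:3,3]; return o+D*((z-o[2])/D[:,2])[:,None]
E
python3 - <<'E'
from h import *
for n in('top','scene'):
    p,d,c=snap(n); cv2.imwrite(f'pics/{n}0.png',p); np.save(f'{n}0.npy',d); print(n,{k:(np.round(v,3).tolist()) for k,v in c.items()})
s=robot.read_state(); print(s)
E
```

```text
pics
top {'fx': 479.807, 'fy': 479.807, 'cx': 319.938, 'cy': 205.875, 'extrinsics': [[0.063, -0.998, 0.0, -0.022], [0.978, 0.061, 0.2, -0.541], [-0.199, -0.012, 0.98, -1.335], [0.0, 0.0, 0.0, 1.0]]}
scene {'fx': 362.066, 'fy': 362.066, 'cx': 318.194, 'cy': 200.801, 'extrinsics': [[0.487, 0.873, -0.012, -0.259], [-0.767, 0.434, 0.473, 0.388], [0.419, -0.222, 0.881, -1.372], [0.0, 0.0, 0.0, 1.0]]}
{'clock': 0.1, 'q': array([-1.51033021e+00,  1.81475684e-01,  1.60792130e+00, -1.77527391e-05,
        1.35380071e+00, -2.06305776e-01]), 'qvel': array([ 0.00161048, -0.00137051, -0.00446332, -0.00051313, -0.000207  ,
        0.0004325 ]), 'tau': array([ 3.90932373e-04, -4.34823525e+01, -3.42692935e+01,  7.03875208e-02,
        3.40534514e-02, -3.71986005e-05]), 'ee_pos': array([ 0.15156162, -0.55419512,  0.26288875]), 'tcp_rot': array([ 2.07970844,  0.28073161, -2.07949935]), 'force': array([ 0.09305338,  0.22802389, -0.1218275 ]), 'moment': array([ 0.01754246, -0.0769737 , -0.03373393]), 'opening': 0.0881460957791227}
```

View pics/top0.png

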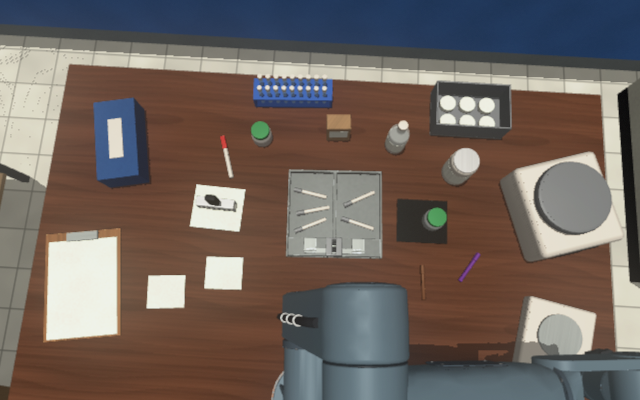

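View pics/scene0.png

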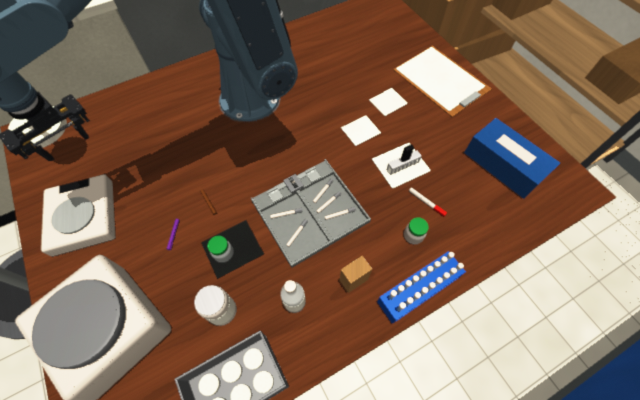

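The top view shows the tray at about (288–382, 170–258), with three tubes on the left and two on the right. The rake stands on its white mat at about (217, 207), and the arm is clear of both. Next I measure.

```bash
cat > m.py <<'E'
from h import *
for n in('top','scene'):
    p=cv2.imread(f'pics/{n}0.png'); d=np.load(f'{n}0.npy'); c=viewer.calibration(n); P=pts(d,c)
    x0,x1,y0,y1=(185,390,160,265) if n=='top' else (240,440,130,275)
    sub=np.zeros(d.shape,bool); sub[y0:y1,x0:x1]=1
    hsv=cv2.cvtColor(p,cv2.COLOR_BGR2HSV); z=P[...,2]
    # mat
    m=(sub&(hsv[...,2]>200)&(hsv[...,1]<50)&(z<.015)).astype(np.uint8)
    k,l,st,_=cv2.connectedComponentsWithStats(m); i=1+st[1:,4].argmax()
    q=np.argwhere(l==i)[:,::-1]; W=ray(q,c,.003)[:,:2].astype(np.float32)
    r=cv2.minAreaRect(W*1000); print(n,'mat',r)
    # rake: points above 12mm near mat
    near=np.linalg.norm(P[...,:2]-np.array(r[0])/1000,axis=-1)<.09
    for a,b in((.02,.05),(.095,.12)):
        s=near&(z>a)&(z<b)&sub; Q=P[s]
        if len(Q)>3: print(' rake',a,len(Q),Q.mean(0),Q[:,2].max(),cv2.minAreaRect((Q[:,:2]*1000).astype(np.float32)))
    # tray: low-sat pixels
    m=(sub&(hsv[...,1]<60)&(z>-.01)&(z<.045)&~near).astype(np.uint8)
    m=cv2.morphologyEx(m,cv2.MORPH_CLOSE,np.ones((5,5)))
    k,l,st,_=cv2.connectedComponentsWithStats(m); i=1+st[1:,4].argmax()
    q=np.argwhere(l==i)[:,::-1]; W=ray(q,c,.022)[:,:2].astype(np.float32); print(' tray px',st[i],cv2.minAreaRect(W*1000))
    Q=P[(l==i)]; Q=Q[(Q[:,2]>.019)&(Q[:,2]<.03)]; print(' tray z walls',np.median(Q[:,2]),cv2.minAreaRect((Q[:,:2]*1000).astype(np.float32)))
    # tubes
    m=(sub&(l==i)&(hsv[...,2]>205)&(hsv[...,1]<60)).astype(np.uint8)
    k,l2,st,_=cv2.connectedComponentsWithStats(m)
    for j in range(1,k):
        if st[j,4]>15:
            q=np.argwhere(l2==j)[:,::-1]; W=ray(q,c,.012)[:,:2].astype(np.float32); print('  tube',st[j],np.round(cv2.minAreaRect(W*1000)[0]),np.round(cv2.minAreaRect(W*1000)[1]),round(cv2.minAreaRect(W*1000)[2]),np.median(P[l2==j][:,2]))
    cv2.imwrite(f'pics/{n}c.png',cv2.resize(p[y0:y1,x0:x1],None,fx=3.6,fy=3.6,interpolation=cv2.INTER_CUBIC))
E
python3 m.py
```

```text
top mat ((528.3309326171875, 321.0133972167969), (147.9655303955078, 128.4180908203125), 87.6734619140625)
 rake 0.02 302 [0.53367438 0.3179805  0.0419851 ] 0.04998396841622097 ((536.8986206054688, 322.0528869628906), (113.66947937011719, 29.468795776367188), 87.09856414794922)
 rake 0.095 75 [0.53549689 0.32131324 0.10681455] 0.11353835092432832 ((536.4260864257812, 321.2840881347656), (29.195690155029297, 18.829753875732422), 80.68084716796875)
 tray px [ 286  169   97   90 8343] ((529.7030029296875, -30.659347534179688), (264.3023986816406, 281.8498840332031), 2.3621432781219482)
 tray z walls 0.02302126947358093 ((531.6556396484375, -29.442306518554688), (261.00433349609375, 279.6615905761719), 2.281099796295166)
  tube [302 190  24   8  50] [586.  34.] [72.  6.] 79 0.015743089779821168
  tube [352 191  22  11  50] [ 587. -113.] [ 6. 71.] 28 0.016595796634582435
  tube [305 206  24   6  53] [540.  22.] [ 7. 70.] 14 0.015051239079386089
  tube [302 218  24  11  53] [497.  29.] [ 6. 72.] 25 0.01590324505136392
  tube [350 220  23   9  52] [ 502. -112.] [69.  6.] 74 0.01584881930392
[... 552 characters left out ...]
247833251953, 20.49945068359375), 81.9049301147461)
 tray px [ 251  159  120  108 6892] ((532.983154296875, -31.11859130859375), (267.45660400390625, 281.6824035644531), 2.4529929161071777)
 tray z walls 0.02261521619638988 ((531.8740234375, -29.73992919921875), (261.23822021484375, 279.5484313964844), 2.531587839126587)
  tube [313 185  15  17  61] [496.  28.] [10. 72.] 25 0.016023516197592902
  tube [317 197  18  15  63] [539.  24.] [10. 71.] 15 0.015924409308480734
  tube [270 210  25   8  72] [ 502. -112.] [76. 10.] 75 0.015728518409720213
  tube [325 210  23   9  71] [586.  34.] [73. 10.] 79 0.016080854583370063
  tube [287 226  16  20  73] [ 586. -112.] [ 9. 72.] 27 0.01625640631556675
```

View pics/topc.png

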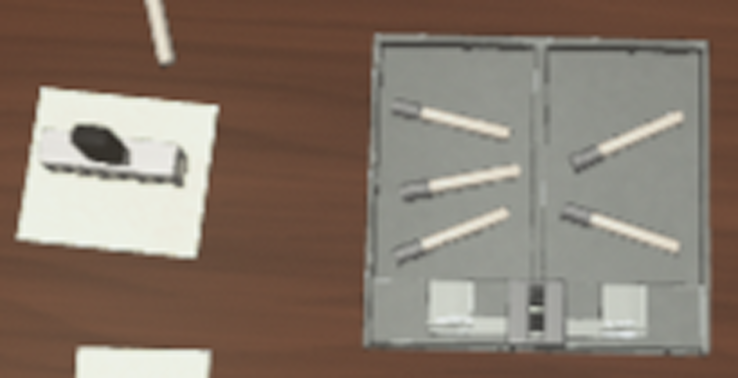

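The crop confirms the layout: wheel at crop (537, 308), stop towards the robot, rake slightly off the mat centre. Next I work out the tool axes and the obstacles beyond the tray.

```bash
cat > g.py <<'E'
from h import *
T0=np.array([531.6,-29.8]); TY=np.radians(2.4)
def tray(x,y): 
    c,s=np.cos(TY),np.sin(TY); return T0+[c*x-s*y,s*x+c*y]
def st(tx=None,ty=None,tz=None,yaw=None):
    "print pose and, for a target (mm world, yaw of tool y in deg), dp in tool axes and dr"
    s=robot.read_state(); M=R.from_rotvec(s['tcp_rot']).as_matrix(); p=s['ee_pos']*1000
    yw=np.degrees(np.arctan2(M[1,1],M[0,1]))
    print('t %.2f p %s yaw %.2f xdir %s F %s op %.1f q %s'%(s['clock'],np.round(p,1),yw,np.round(M[:,0],3),np.round(s['force'],1),s['opening']*1e3,np.round(s['q'],2)))
    if tx is not None:
        d=M.T@(np.array([tx,ty,tz])-p); dr=[0,0,0]
        if yaw is not None:
            y=np.radians(yaw); G=np.array([[0,np.cos(y),np.sin(y)],[0,np.sin(y),-np.cos(y)],[-1,0,0]])
            dr=R.from_matrix(M.T@G).as_rotvec()
        print(' dp',np.round(d,1),'dr',np.round(dr,3),'deg',np.round(np.degrees(dr),1))
E
python3 - <<'E'
from g import *
print(R.from_rotvec(robot.read_state()['tcp_rot']).as_matrix().round(3))
st(537,321,140,-4); st(537,321,140,176)
d=np.load('top0.npy');P=pts(d,viewer.calibration('top'))
for n,(u,v) in dict(gel=(400,128),geln=(397,143),box=(339,120),cup1=(435,216),cup2=(260,130),wipes=(465,158)).items(): print(n,P[v,u].round(3))
for n,a in dict(L_far=(105,70),L_end=(-25,70),R_far=(100,-70),R_end=(-37,-70),wheel=(-100,0)).items(): print(n,tray(*a).round(1))
E
```

```text
[[-0.     0.264 -0.965]
 [ 0.002 -0.965 -0.264]
 [-1.    -0.002 -0.   ]]
t 0.10 p [ 151.6 -554.2  262.9] yaw -74.71 xdir [-0.     0.002 -1.   ] F [ 0.1  0.2 -0.1] op 88.1 q [-1.51  0.18  1.61 -0.    1.35 -0.21]
 dp [ 124.2 -742.4 -602.5] dr [-1.234e+00 -1.000e-03  1.000e-03] deg [-70.7  -0.1   0.1]
t 0.10 p [ 151.6 -554.2  262.9] yaw -74.71 xdir [-0.     0.002 -1.   ] F [ 0.1  0.2 -0.1] op 88.1 q [-1.51  0.18  1.61 -0.    1.35 -0.21]
 dp [ 124.2 -742.4 -602.5] dr [1.907e+00 1.000e-03 1.000e-03] deg [1.093e+02 1.000e-01 1.000e-01]
gel [ 0.75  -0.195  0.166]
geln [ 0.729 -0.198  0.102]
box [ 0.79  -0.028  0.098]
cup1 [ 0.53  -0.318  0.067]
cup2 [0.758 0.204 0.064]
wipes [ 0.687 -0.384  0.133]
L_far [633.6  44.5]
L_end [503.7  39.1]
R_far [634.4 -95.6]
R_end [ 497.6 -101.3]
wheel [431.7 -34. ]
```

Emit:
{"name": "jog_arm", "arguments": {
  "claw": [88,88,88,88,88,88,88,88],
  "dp": [
    [0,-31,-25],
    [0,-31,-25],
    [0,-31,-25],
    [0,-31,-25],
    [0,-31,-25],
    [0,-31,-25],
    [0,-31,-25],
    [0,-31,-25]
  ],
  "dr": [
    [0,0,0],
    [0,0,0],
    [0,0,0],
    [0,0,0],
    [0,0,0],
    [0,0,0],
    [0,0,0],
    [0,0,0]
  ]
}}

```text
clock: 0.77
ee_pos: [0.2793, -0.2607, 0.2634]
tcp_rot: [2.079, 0.279, -2.079]
force: [0.0, -0.7, 0.1]
opening: 0.0879
```

Emit:
{"name": "jog_arm", "arguments": {
  "claw": [88,88,88,88,88,88,88,88],
  "dp": [
    [0,-31,-25],
    [0,-31,-25],
    [0,-31,-25],
    [0,-31,-25],
    [0,-31,-25],
    [0,-31,-25],
    [0,-31,-25],
    [0,-31,-25]
  ],
  "dr": [
    [0,0,0],
    [0,0,0],
    [0,0,0],
    [0,0,0],
    [0,0,0],
    [0,0,0],
    [0,0,0],
    [0,0,0]
  ]
}}

```text
clock: 1.43
ee_pos: [0.4068, 0.0315, 0.2637]
tcp_rot: [2.079, 0.279, -2.078]
force: [1.4, -0.6, -0.7]
opening: 0.0879
```

Emit:
{"name": "jog_arm", "arguments": {
  "claw": [88,88,88,88,88,88,88,88],
  "dp": [
    [0,-31,-25],
    [0,-31,-25],
    [0,-31,-25],
    [0,-31,-25],
    [0,-31,-25],
    [0,-31,-25],
    [0,-31,-25],
    [0,-31,-25]
  ],
  "dr": [
    [0,0,0],
    [0,0,0],
    [0,0,0],
    [0,0,0],
    [0,0,0],
    [0,0,0],
    [0,0,0],
    [0,0,0]
  ]
}}

```text
clock: 2.1
ee_pos: [0.5343, 0.3233, 0.263]
tcp_rot: [2.078, 0.279, -2.079]
force: [0.5, -0.2, 0.6]
opening: 0.088
```

Emit:
{"name": "jog_arm", "arguments": {
  "claw": [88,88,88,88,88,88,88,88],
  "dp": [
    [10,0,0],
    [10,0,0],
    [10,0,0],
    [10,0,0],
    [10,0,0],
    [10,0,0],
    [10,0,0],
    [10,0,0]
  ],
  "dr": [
    [-0.077,0,0],
    [-0.077,0,0],
    [-0.077,0,0],
    [-0.077,0,0],
    [-0.077,0,0],
    [-0.077,0,0],
    [-0.077,0,0],
    [-0.077,0,0]
  ]
}}

```text
clock: 2.77
ee_pos: [0.5339, 0.3211, 0.1826]
tcp_rot: [1.692, 0.804, -1.694]
force: [-0.2, -0.7, -1.0]
opening: 0.088
```

Emit:
{"name": "jog_arm", "arguments": {
  "claw": [88,88,88,88,88,88,88,88],
  "dp": [
    [0,0,0],
    [0,0,0],
    [0,0,0],
    [0,0,0],
    [0,0,0],
    [0,0,0],
    [0,0,0],
    [0,0,0]
  ],
  "dr": [
    [-0.077,0,0],
    [-0.077,0,0],
    [-0.077,0,0],
    [-0.077,0,0],
    [-0.077,0,0],
    [-0.077,0,0],
    [-0.077,0,0],
    [-0.077,0,0]
  ]
}}

```text
clock: 3.43
ee_pos: [0.5339, 0.3211, 0.1831]
tcp_rot: [1.259, 1.177, -1.26]
force: [0.2, -0.2, 0.1]
opening: 0.0881
```

```bash
python3 -c "
from g import *
st(537,321,83,-4)"
```

```text
t 3.43 p [533.9 321.1 183.1] yaw -3.91 xdir [-0.001 -0.    -1.   ] F [ 0.2 -0.2  0.1] op 88.1 q [ 0.35  0.36  1.55 -0.    1.23  0.42]
 dp [100.1   3.2  -0.2] dr [0.002 0.    0.001] deg [0.1 0.  0.1]
```

Emit:
{"name": "jog_arm", "arguments": {
  "claw": [88,88,88,88,88,88,60,40],
  "dp": [
    [20,1,0],
    [20,1,0],
    [20,1,0],
    [20,0,0],
    [14,0,0],
    [6,0,0],
    [0,0,0],
    [0,0,0]
  ],
  "dr": [
    [0,0,0],
    [0,0,0],
    [0,0,0],
    [0,0,0],
    [0,0,0],
    [0,0,0],
    [0,0,0],
    [0,0,0]
  ],
  "grip_force": 60
}}

```text
clock: 4.1
ee_pos: [0.5374, 0.3211, 0.084]
tcp_rot: [1.262, 1.174, -1.262]
force: [1.1, 0.0, -0.1]
opening: 0.0768
```

Emit:
{"name": "jog_arm", "arguments": {
  "claw": [20,10,10,10,10,10,10,10],
  "dp": [
    [0,0,0],
    [0,0,0],
    [0,0,0],
    [0,0,0],
    [0,0,0],
    [0,0,0],
    [0,0,0],
    [0,0,0]
  ],
  "dr": [
    [0,0,0],
    [0,0,0],
    [0,0,0],
    [0,0,0],
    [0,0,0],
    [0,0,0],
    [0,0,0],
    [0,0,0]
  ],
  "grip_force": 60
}}

```text
clock: 4.77
ee_pos: [0.5372, 0.321, 0.0837]
tcp_rot: [1.262, 1.174, -1.262]
force: [0.2, 0.4, -0.1]
opening: 0.0234
```

```bash
python3 -c "
from g import *
st(633.6,44.5,150,2.4); st(634.4,-95.6,150,2.4)"
```

```text
t 4.77 p [537.2 321.   83.7] yaw -4.12 xdir [-0. -0. -1.] F [ 0.2  0.4 -0.1] op 23.4 q [ 0.35  0.5   1.59 -0.    1.05  0.42]
 dp [-66.3 116.  268.8] dr [-0.114  0.     0.   ] deg [-6.5  0.   0. ]
t 4.77 p [537.2 321.   83.7] yaw -4.12 xdir [-0. -0. -1.] F [ 0.2  0.4 -0.1] op 23.4 q [ 0.35  0.5   1.59 -0.    1.05  0.42]
 dp [-66.3 126.9 408.5] dr [-0.114  0.     0.   ] deg [-6.5  0.   0. ]
```

Emit:
{"name": "jog_arm", "arguments": {
  "claw": [10,10,10,10,10,10,10,10],
  "dp": [
    [0,0,0],
    [0,0,0],
    [0,0,0],
    [0,0,0],
    [-2,0,0],
    [-10,0,0],
    [-20,0,0],
    [-20,0,0]
  ],
  "dr": [
    [0,0,0],
    [0,0,0],
    [0,0,0],
    [0,0,0],
    [0,0,0],
    [0,0,0],
    [0,0,0],
    [0,0,0]
  ]
}}

```text
clock: 5.43
ee_pos: [0.5365, 0.3207, 0.1359]
tcp_rot: [1.26, 1.175, -1.264]
force: [-0.1, 0.2, -0.8]
opening: 0.0176
```

Emit:
{"name": "jog_arm", "arguments": {
  "claw": [10,10,10,10,10,10,10,10],
  "dp": [
    [0,14,33],
    [0,14,34],
    [0,14,34],
    [0,14,34],
    [0,15,34],
    [0,15,34],
    [0,15,34],
    [0,15,32]
  ],
  "dr": [
    [0,0,0],
    [0,0,0],
    [0,0,0],
    [0,0,0],
    [0,0,0],
    [0,0,0],
    [0,0,0],
    [0,0,0]
  ]
}}

```text
clock: 6.1
ee_pos: [0.6341, 0.0423, 0.1367]
tcp_rot: [1.262, 1.174, -1.262]
force: [1.3, 0.8, -1.4]
opening: 0.0177
```

Emit:
{"name": "jog_arm", "arguments": {
  "claw": [10,10,10],
  "dp": [
    [0,0,0],
    [0,0,0],
    [0,0,0]
  ],
  "dr": [
    [-0.057,0,0],
    [-0.057,0,0],
    [0,0,0]
  ]
}}

```text
clock: 6.35
ee_pos: [0.6338, 0.0433, 0.1363]
tcp_rot: [1.178, 1.229, -1.178]
force: [0.4, -0.4, -2.6]
opening: 0.0175
```

```bash
python3 - <<'E'
from g import *
st(633.6,44.5,86.2,2.4)
for n in('top','scene'):
    p,d,c=snap(n); np.save(n+'1.npy',d); cv2.imwrite(f'pics/{n}1.png',p)
x=cv2.imread('pics/top1.png')[140:265,240:430]; y=cv2.imread('pics/scene1.png')[120:280,230:400]
f=lambda i:cv2.resize(i,(800,int(800*i.shape[0]/i.shape[1])),interpolation=cv2.INTER_CUBIC)
X=cv2.resize(x,(440,290),interpolation=cv2.INTER_CUBIC);Y=cv2.resize(y,(340,320),interpolation=cv2.INTER_CUBIC)
o=np.zeros((320,780,3),np.uint8);o[:290,:440]=X;o[:,440:]=Y;cv2.imwrite('pics/a.png',o)
E
```

```text
t 6.35 p [633.8  43.3 136.3] yaw 2.43 xdir [ 0.  0. -1.] F [ 0.4 -0.4 -2.6] op 17.5 q [-0.12  0.44  1.54  0.    1.15 -0.16]
 dp [50.1 -0.2 -1.2] dr [ 0. -0. -0.] deg [ 0. -0. -0.]
```

View pics/a.png

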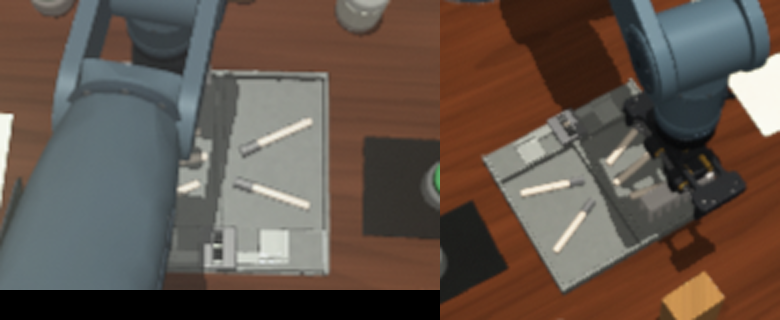

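The rake is held and sits over the far end of the left bay, clear of the tubes. I lower it now.

Emit:
{"name": "jog_arm", "arguments": {
  "claw": [10,10,10,10,10,10],
  "dp": [
    [14,0,-1],
    [14,0,0],
    [12,0,0],
    [6,0,0],
    [3,0,0],
    [0,0,0]
  ],
  "dr": [
    [0,0,0],
    [0,0,0],
    [0,0,0],
    [0,0,0],
    [0,0,0],
    [0,0,0]
  ]
}}

```text
clock: 6.95
ee_pos: [0.6327, 0.0457, 0.0855]
tcp_rot: [1.177, 1.231, -1.18]
force: [-0.0, 0.7, -0.8]
opening: 0.0175
```

```bash
python3 - <<'E'
from g import *
st(*tray(-20,70),86,2.4)
p,d,c=snap('scene'); P=pts(d,c); s=robot.read_state()['ee_pos']
near=np.linalg.norm(P[...,:2]-s[:2],axis=-1)<.075
for z in(.026,.032,.038,.044):
    m=near&(abs(P[...,2]-z)<.003); Q=P[m]*1000
    if len(Q)>4: print(z,len(Q),cv2.minAreaRect(Q[:,:2].astype(np.float32)))
E
```

```text
t 6.95 p [632.7  45.7  85.5] yaw 2.42 xdir [-0.002  0.    -1.   ] F [-0.   0.7 -0.8] op 17.5 q [-0.11  0.51  1.56 -0.    1.07 -0.16]
 dp [  -0.2 -124.2    1.2] dr [ 0.    -0.     0.002] deg [ 0.  -0.   0.1]
0.026 52 ((648.6024169921875, 29.46933364868164), (127.10124206542969, 53.046932220458984), 71.90951538085938)
0.032 16 ((644.4268798828125, 44.258811950683594), (112.98141479492188, 25.403444290161133), 80.40665435791016)
0.038 20 ((643.9258422851562, 41.715118408203125), (108.580322265625, 23.40350341796875), 79.69686889648438)
0.044 120 ((632.7251586914062, 42.61078643798828), (27.528776168823242, 103.73762512207031), 1.8900372982025146)
```

Emit:
{"name": "jog_arm", "arguments": {
  "claw": [10,10,10,10,10,10,10,10],
  "dp": [
    [0,-6,0],
    [0,-6,0],
    [0,-6,0],
    [0,-6,0],
    [0,-6,0],
    [0,-6,0],
    [0,-6,0],
    [0,-6,0]
  ],
  "dr": [
    [0,0,0],
    [0,0,0],
    [0,0,0],
    [0,0,0],
    [0,0,0],
    [0,0,0],
    [0,0,0],
    [0,0,0]
  ]
}}

```text
clock: 7.67
ee_pos: [0.5849, 0.0433, 0.0868]
tcp_rot: [1.178, 1.229, -1.178]
force: [0.6, -0.3, -1.5]
opening: 0.0175
```

Emit:
{"name": "jog_arm", "arguments": {
  "claw": [10,10,10,10,10,10,10,10],
  "dp": [
    [0,-6,0],
    [0,-6,0],
    [0,-6,0],
    [0,-6,0],
    [0,-6,0],
    [0,-6,0],
    [0,-6,0],
    [0,-6,0]
  ],
  "dr": [
    [0,0,0],
    [0,0,0],
    [0,0,0],
    [0,0,0],
    [0,0,0],
    [0,0,0],
    [0,0,0],
    [0,0,0]
  ]
}}

```text
clock: 8.33
ee_pos: [0.5371, 0.0413, 0.0867]
tcp_rot: [1.178, 1.229, -1.178]
force: [0.2, -0.3, -0.8]
opening: 0.0176
```

```bash
python3 - <<'E'
from g import *
st(*tray(-24,70),86,2.4)
p,d,c=snap('scene'); cv2.imwrite('pics/b.png',cv2.resize(p[120:280,230:400],None,fx=3.6,fy=3.6,interpolation=cv2.INTER_CUBIC))
E
```

```text
t 8.33 p [537.1  41.3  86.7] yaw 2.41 xdir [ 0. -0. -1.] F [ 0.2 -0.3 -0.8] op 17.6 q [-0.14  0.33  1.82  0.    0.99 -0.19]
 dp [  0.7 -32.4   0.8] dr [ 0.  0. -0.] deg [ 0.  0. -0.]
```

View pics/b.png

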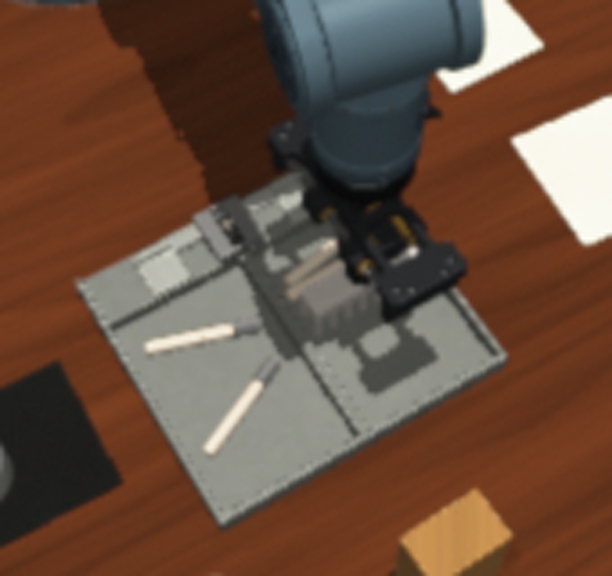

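The tubes gather ahead of the rake and none is left behind. I go on more slowly.

Emit:
{"name": "jog_arm", "arguments": {
  "claw": [10,10,10,10,10,10,10,10],
  "dp": [
    [0,-4,0],
    [0,-4,0],
    [0,-3,0],
    [0,-3,0],
    [0,-3,0],
    [0,-3,0],
    [0,-3,0],
    [0,-3,0]
  ],
  "dr": [
    [0,0,0],
    [0,0,0],
    [0,0,0],
    [0,0,0],
    [0,0,0],
    [0,0,0],
    [0,0,0],
    [0,0,0]
  ]
}}

```text
clock: 9.05
ee_pos: [0.5114, 0.0402, 0.0867]
tcp_rot: [1.178, 1.229, -1.178]
force: [0.2, 0.2, -0.7]
opening: 0.018
```

Emit:
{"name": "jog_arm", "arguments": {
  "claw": [10,10,10],
  "dp": [
    [0,-2,0],
    [0,-2,0],
    [0,-2,0]
  ],
  "dr": [
    [0,0,0],
    [0,0,0],
    [0,0,0]
  ]
}}

```text
clock: 9.3
ee_pos: [0.5056, 0.0399, 0.0868]
tcp_rot: [1.178, 1.229, -1.178]
force: [0.1, -0.3, -1.2]
opening: 0.0173
```

Emit:
{"name": "jog_arm", "arguments": {
  "claw": [10,10],
  "dp": [
    [0,-1,0],
    [0,0,0]
  ],
  "dr": [
    [0,0,0],
    [0,0,0]
  ]
}}

```text
clock: 9.47
ee_pos: [0.5045, 0.0399, 0.0867]
tcp_rot: [1.178, 1.229, -1.178]
force: [-0.9, -0.0, -1.2]
opening: 0.0175
```

```bash
python3 - <<'E'
from g import *
st(*tray(-25,70),86,2.4)
E
```

```text
t 9.47 p [504.5  39.9  86.7] yaw 2.41 xdir [-0. -0. -1.] F [-0.9 -0.  -1.2] op 17.5 q [-0.16  0.27  1.9  -0.    0.97 -0.2 ]
 dp [ 0.7 -0.8  0.8] dr [0. 0. 0.] deg [0. 0. 0.]
```

Emit:
{"name": "jog_arm", "arguments": {
  "claw": [10,10,10],
  "dp": [
    [0,-0.5,0],
    [0,-0.5,0],
    [0,0,0]
  ],
  "dr": [
    [0,0,0],
    [0,0,0],
    [0,0,0]
  ]
}}

```text
clock: 9.72
ee_pos: [0.5041, 0.0398, 0.0869]
tcp_rot: [1.179, 1.228, -1.178]
force: [2.3, 0.5, -1.1]
opening: 0.0173
```

Emit:
{"name": "jog_arm", "arguments": {
  "claw": [10,10,10],
  "dp": [
    [0,-0.5,0],
    [0,-0.5,0],
    [0,0,0]
  ],
  "dr": [
    [0,0,0],
    [0,0,0],
    [0,0,0]
  ]
}}

```text
clock: 9.97
ee_pos: [0.5037, 0.0397, 0.0872]
tcp_rot: [1.179, 1.227, -1.177]
force: [4.7, -0.7, -1.2]
opening: 0.0172
```

```bash
python3 - <<'E'
from g import *
st(*tray(-26,70),86,2.4)
p,d,c=snap('scene'); cv2.imwrite('pics/c.png',cv2.resize(p[140:240,270:370],None,fx=6,fy=6,interpolation=cv2.INTER_CUBIC))
E
```

```text
t 9.97 p [503.7  39.7  87.2] yaw 2.39 xdir [ 0.003 -0.    -1.   ] F [ 4.7 -0.7 -1.2] op 17.2 q [-0.16  0.27  1.91  0.    0.96 -0.2 ]
 dp [ 1.2 -1.   0.6] dr [-0.     0.    -0.003] deg [-0.   0.  -0.1]
```

View pics/c.png

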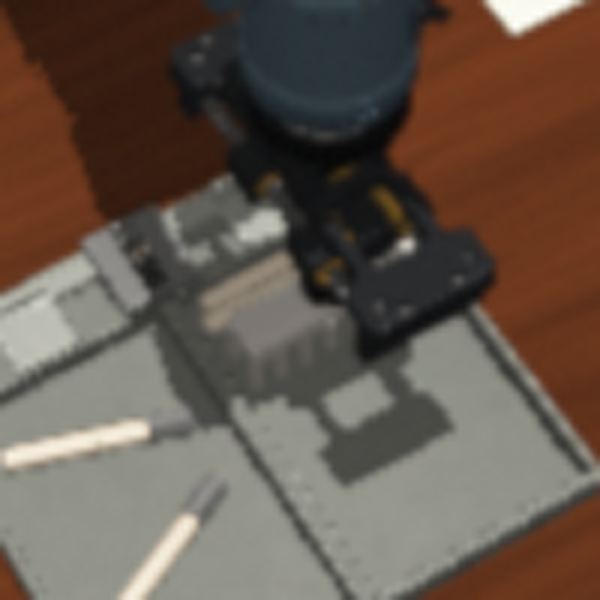

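The tubes are pressed flat at the expected 36 mm row width with 4.7 N. I back off, lift, and move to the right bay.

Emit:
{"name": "jog_arm", "arguments": {
  "claw": [10,10,10,10,10,10,10],
  "dp": [
    [0,2,0],
    [0,2,0],
    [0,4,0],
    [-5,3,0],
    [-10,0,0],
    [-15,0,0],
    [-15,0,0]
  ],
  "dr": [
    [0,0,0],
    [0,0,0],
    [0,0,0],
    [0,0,0],
    [0,0,0],
    [0,0,0],
    [0,0,0]
  ]
}}

```text
clock: 10.6
ee_pos: [0.5132, 0.0404, 0.1325]
tcp_rot: [1.178, 1.23, -1.179]
force: [0.9, -0.8, -1.2]
opening: 0.0173
```

Emit:
{"name": "jog_arm", "arguments": {
  "claw": [10,10,10,10,10,10],
  "dp": [
    [0,20,24],
    [0,20,24],
    [0,20,24],
    [0,20,24],
    [0,20,24],
    [0,16,20]
  ],
  "dr": [
    [0,0,0],
    [0,0,0],
    [0,0,0],
    [0,0,0],
    [0,0,0],
    [0,0,0]
  ]
}}

```text
clock: 11.1
ee_pos: [0.6368, -0.0965, 0.1327]
tcp_rot: [1.178, 1.228, -1.178]
force: [-1.2, -0.1, -0.9]
opening: 0.0177
```

```bash
python3 - <<'E'
from g import *
st(*tray(101,-70),86.5,2.4)
E
```

```text
t 11.10 p [636.8 -96.5 132.7] yaw 2.39 xdir [ 0.001 -0.001 -1.   ] F [-1.2 -0.1 -0.9] op 17.7 q [-0.33  0.47  1.52 -0.    1.15 -0.38]
 dp [46.2 -1.3 -1.1] dr [-0.     0.001 -0.001] deg [-0.  0. -0.]
```

Emit:
{"name": "jog_arm", "arguments": {
  "claw": [10,10,10,10,10,10],
  "dp": [
    [14,-1,-1],
    [14,0,0],
    [12,0,0],
    [4,0,0],
    [2,0,0],
    [0,0,0]
  ],
  "dr": [
    [0,0,0],
    [0,0,0],
    [0,0,0],
    [0,0,0],
    [0,0,0],
    [0,0,0]
  ]
}}

```text
clock: 11.6
ee_pos: [0.6337, -0.0928, 0.0853]
tcp_rot: [1.177, 1.231, -1.178]
force: [0.7, 0.4, -1.6]
opening: 0.0177
```

Emit:
{"name": "jog_arm", "arguments": {
  "claw": [10,10,10,10,10,10,10,10],
  "dp": [
    [0,-6,0],
    [0,-6,0],
    [0,-6,0],
    [0,-6,0],
    [0,-6,0],
    [0,-6,0],
    [0,-6,0],
    [0,-6,0]
  ],
  "dr": [
    [0,0,0],
    [0,0,0],
    [0,0,0],
    [0,0,0],
    [0,0,0],
    [0,0,0],
    [0,0,0],
    [0,0,0]
  ]
}}

```text
clock: 12.27
ee_pos: [0.5857, -0.0958, 0.0858]
tcp_rot: [1.178, 1.229, -1.178]
force: [-0.5, -0.9, -1.9]
opening: 0.0173
```

Emit:
{"name": "jog_arm", "arguments": {
  "claw": [10,10,10,10,10,10,10,10],
  "dp": [
    [0,-6,0],
    [0,-6,0],
    [0,-6,0],
    [0,-6,0],
    [0,-6,0],
    [0,-6,0],
    [0,-6,0],
    [0,-6,0]
  ],
  "dr": [
    [0,0,0],
    [0,0,0],
    [0,0,0],
    [0,0,0],
    [0,0,0],
    [0,0,0],
    [0,0,0],
    [0,0,0]
  ]
}}

```text
clock: 12.93
ee_pos: [0.5379, -0.0978, 0.0858]
tcp_rot: [1.178, 1.229, -1.178]
force: [-0.2, -0.3, -1.3]
opening: 0.0175
```

```bash
python3 - <<'E'
from g import *
st(*tray(-36,-70),86.5,2.4)
p,d,c=snap('scene'); cv2.imwrite('pics/d.png',cv2.resize(p[140:260,240:380],None,fx=4,fy=4,interpolation=cv2.INTER_CUBIC))
E
```

```text
t 12.93 p [537.9 -97.8  85.8] yaw 2.41 xdir [ 0. -0. -1.] F [-0.2 -0.3 -1.3] op 17.5 q [-0.4   0.35  1.8   0.    0.99 -0.44]
 dp [ -0.7 -39.4   1.8] dr [ 0.  0. -0.] deg [ 0.  0. -0.]
```

View pics/d.png

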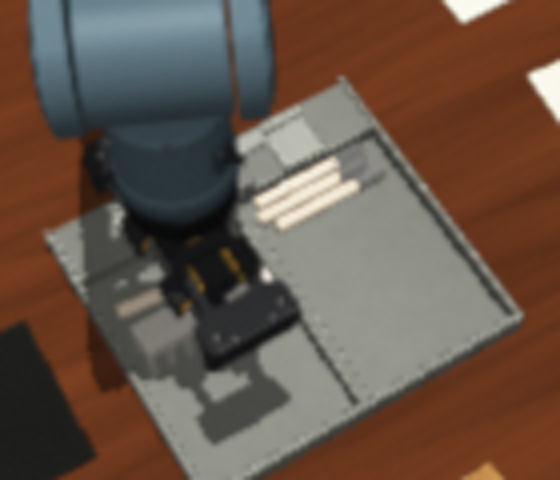

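The left row is neat at crop (250–380, 150–225). I continue in the right bay.

Emit:
{"name": "jog_arm", "arguments": {
  "claw": [10,10,10,10,10,10,10,10],
  "dp": [
    [0,-5,0],
    [0,-5,0],
    [0,-5,0],
    [0,-4,0],
    [0,-4,0],
    [0,-4,0],
    [0,-4,0],
    [0,-3,0]
  ],
  "dr": [
    [0,0,0],
    [0,0,0],
    [0,0,0],
    [0,0,0],
    [0,0,0],
    [0,0,0],
    [0,0,0],
    [0,0,0]
  ]
}}

```text
clock: 13.65
ee_pos: [0.504, -0.0992, 0.0857]
tcp_rot: [1.178, 1.229, -1.178]
force: [0.3, 0.2, -1.2]
opening: 0.0176
```

Emit:
{"name": "jog_arm", "arguments": {
  "claw": [10,10,10,10],
  "dp": [
    [0,-2,0],
    [0,-1.5,0],
    [0,-1,0],
    [0,0,0]
  ],
  "dr": [
    [0,0,0],
    [0,0,0],
    [0,0,0],
    [0,0,0]
  ]
}}

```text
clock: 13.98
ee_pos: [0.5, -0.0995, 0.0858]
tcp_rot: [1.178, 1.229, -1.178]
force: [0.7, 0.6, -1.5]
opening: 0.0174
```

Emit:
{"name": "jog_arm", "arguments": {
  "claw": [10,10,10],
  "dp": [
    [0,-0.5,0],
    [0,-0.5,0],
    [0,0,0]
  ],
  "dr": [
    [0,0,0],
    [0,0,0],
    [0,0,0]
  ]
}}

```text
clock: 14.23
ee_pos: [0.4993, -0.0996, 0.0859]
tcp_rot: [1.178, 1.228, -1.178]
force: [0.3, -0.4, -1.7]
opening: 0.0175
```

Emit:
{"name": "jog_arm", "arguments": {
  "claw": [10,10,10],
  "dp": [
    [0,-0.5,0],
    [0,-0.5,0],
    [0,0,0]
  ],
  "dr": [
    [0,0,0],
    [0,0,0],
    [0,0,0]
  ]
}}

```text
clock: 14.48
ee_pos: [0.4988, -0.0998, 0.0861]
tcp_rot: [1.179, 1.227, -1.177]
force: [2.7, 0.4, -1.9]
opening: 0.0175
```

```bash
python3 - <<'E'
from g import *
st(*tray(-36,-70),86.5,2.4)
E
```

```text
t 14.48 p [498.8 -99.8  86.1] yaw 2.39 xdir [ 0.002 -0.001 -1.   ] F [ 2.7  0.4 -1.9] op 17.5 q [-0.43  0.28  1.9   0.    0.97 -0.47]
 dp [-0.4 -0.3  1.5] dr [-0.     0.001 -0.002] deg [-0.   0.  -0.1]
```

Emit:
{"name": "jog_arm", "arguments": {
  "claw": [10,10,10,10,10,10,10,10],
  "dp": [
    [0,-0.5,0],
    [0,-0.5,0],
    [0,2,0],
    [0,2,0],
    [0,4,0],
    [-5,3,0],
    [-10,0,0],
    [-15,0,0]
  ],
  "dr": [
    [0,0,0],
    [0,0,0],
    [0,0,0],
    [0,0,0],
    [0,0,0],
    [0,0,0],
    [0,0,0],
    [0,0,0]
  ]
}}

```text
clock: 15.15
ee_pos: [0.507, -0.0986, 0.1153]
tcp_rot: [1.177, 1.232, -1.18]
force: [0.8, 0.6, -0.7]
opening: 0.0177
```

Emit:
{"name": "jog_arm", "arguments": {
  "claw": [10,10,10,10,10,10,10,10],
  "dp": [
    [-20,0,0],
    [-10,0,-20],
    [0,4,-36],
    [0,4,-38],
    [0,4,-38],
    [0,4,-38],
    [0,4,-38],
    [0,4,-38]
  ],
  "dr": [
    [0,0,0],
    [0,0,0],
    [0,0,0],
    [0,0,0],
    [0,0,0],
    [0,0,0],
    [0,0,0],
    [0,0,0]
  ]
}}

```text
clock: 15.82
ee_pos: [0.5214, 0.1496, 0.1467]
tcp_rot: [1.178, 1.228, -1.178]
force: [1.0, 0.0, -0.5]
opening: 0.0177
```

Emit:
{"name": "jog_arm", "arguments": {
  "claw": [10,10,10,10,10,10,10],
  "dp": [
    [0,4,-38],
    [0,4,-38],
    [0,4,-38],
    [0,4,-38],
    [0,1,-20],
    [0,0,0],
    [0,0,0]
  ],
  "dr": [
    [0,0,0],
    [0,0,0],
    [0,0,0],
    [0,0,0],
    [0.041,0,0],
    [0.041,0,0],
    [0,0,0]
  ]
}}

```text
clock: 16.4
ee_pos: [0.5309, 0.3219, 0.1463]
tcp_rot: [1.237, 1.191, -1.238]
force: [0.7, -0.3, -1.2]
opening: 0.0175
```

```bash
python3 - <<'E'
from g import *
st(528.2,320.6,86,-2.3)
for n in('top','scene'):
    p,d,c=snap(n);P=pts(d,c); s=robot.read_state()['ee_pos']
    near=np.linalg.norm(P[...,:2]-s[:2],axis=-1)<.075
    h=s[2]-.074+.033-.006
    for z in(h+.007,h):
        Q=P[near&(abs(P[...,2]-z)<.004)]*1000
        if len(Q)>4: print(n,z,len(Q),cv2.minAreaRect(Q[:,:2].astype(np.float32)))
    Q=P[near&(P[...,2]>.02)]; print(' lowest rake z',np.percentile(Q[:,2],[1,5]))
    cv2.imwrite(f'pics/{n}2.png',p)
x=cv2.imread('pics/top2.png')[160:265,280:400];y=cv2.imread('pics/scene2.png')[130:280,240:440]
o=np.zeros((340,800,3),np.uint8);o[:315,:360]=cv2.resize(x,(360,315),interpolation=cv2.INTER_CUBIC);o[:330,360:]=cv2.resize(y,(440,330),interpolation=cv2.INTER_CUBIC);cv2.imwrite('pics/e.png',o)
E
```

```text
t 16.40 p [530.9 321.9 146.3] yaw -2.21 xdir [-0. -0. -1.] F [ 0.7 -0.3 -1.2] op 17.5 q [ 0.35  0.4   1.58 -0.    1.16  0.39]
 dp [60.3 -2.6  1.3] dr [0.002 0.    0.   ] deg [0.1 0.  0. ]
top 0.1061085583728109 136 ((528.71484375, 290.34716796875), (46.24998474121094, 28.555097579956055), 86.37220764160156)
top 0.09910855837281089 33 ((529.53564453125, 289.01611328125), (44.64720916748047, 29.251855850219727), 89.2790298461914)
 lowest rake z [0.10053861 0.10866807]
scene 0.10607561830578309 132 ((529.892822265625, 316.7240905761719), (102.40355682373047, 28.797924041748047), 89.17932891845703)
scene 0.09907561830578308 49 ((530.6847534179688, 311.3061828613281), (91.88147735595703, 27.65065574645996), 87.50846862792969)
 lowest rake z [0.0825713  0.10980824]
```

View pics/e.png

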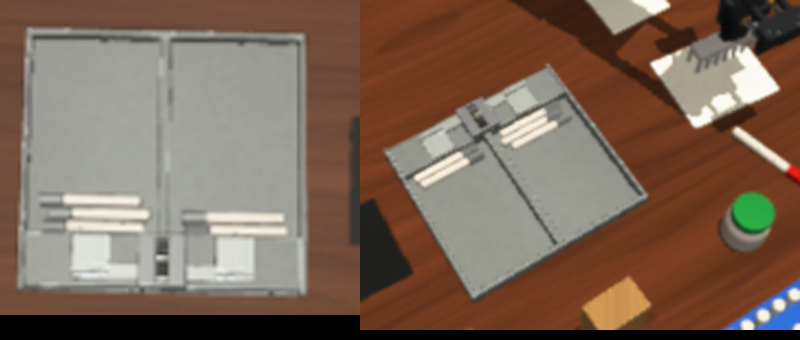

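The rows look close and parallel in both bays. Next I set the rake down, moving slowly near contact.

Emit:
{"name": "jog_arm", "arguments": {
  "claw": [10,10,10,10,10,10,10],
  "dp": [
    [18,-2.6,1.3],
    [18,0,0],
    [14,0,0],
    [7,0,0],
    [3,0,0],
    [1,0,0],
    [0,0,0]
  ],
  "dr": [
    [0,0,0],
    [0,0,0],
    [0,0,0],
    [0,0,0],
    [0,0,0],
    [0,0,0],
    [0,0,0]
  ]
}}

```text
clock: 17.08
ee_pos: [0.5292, 0.319, 0.0852]
tcp_rot: [1.239, 1.19, -1.238]
force: [-0.2, -0.4, -1.0]
opening: 0.0176
```

Emit:
{"name": "jog_arm", "arguments": {
  "claw": [10,10,10],
  "dp": [
    [0.6,0,0],
    [0.6,0,0],
    [0,0,0]
  ],
  "dr": [
    [0,0,0],
    [0,0,0],
    [0,0,0]
  ]
}}

```text
clock: 17.33
ee_pos: [0.5291, 0.3193, 0.0841]
tcp_rot: [1.239, 1.19, -1.238]
force: [1.5, -0.1, -1.8]
opening: 0.0174
```

```bash
python3 - <<'E'
from g import *
st(528.2,320.6,83.7,-2.3)
E
```

```text
t 17.33 p [529.1 319.3  84.1] yaw -2.28 xdir [ 0.001  0.    -1.   ] F [ 1.5 -0.1 -1.8] op 17.4 q [0.35 0.48 1.61 0.   1.05 0.39]
 dp [ 0.4 -0.9 -1.3] dr [ 0.    -0.    -0.001] deg [ 0.  -0.  -0.1]
```

Emit:
{"name": "jog_arm", "arguments": {
  "claw": [10,10,10,10],
  "dp": [
    [0,-0.9,-1.2],
    [0.4,0,0],
    [0,0,0],
    [0,0,0]
  ],
  "dr": [
    [0,0,0],
    [0,0,0],
    [0,0,0],
    [0,0,0]
  ]
}}

```text
clock: 17.67
ee_pos: [0.528, 0.3207, 0.0837]
tcp_rot: [1.239, 1.19, -1.238]
force: [-1.2, 0.8, 2.7]
opening: 0.0173
```

Emit:
{"name": "jog_arm", "arguments": {
  "claw": [10,10,10],
  "dp": [
    [0.4,0,0],
    [0.3,0,0],
    [0,0,0]
  ],
  "dr": [
    [0,0,0],
    [0,0,0],
    [0,0,0]
  ]
}}

```text
clock: 17.92
ee_pos: [0.5281, 0.3207, 0.0837]
tcp_rot: [1.239, 1.19, -1.238]
force: [-4.8, -0.5, 9.5]
opening: 0.0179
```

Emit:
{"name": "jog_arm", "arguments": {
  "claw": [10,10,30,50,70,88,88,88],
  "dp": [
    [-0.6,0,0],
    [0,0,0],
    [0,0,0],
    [0,0,0],
    [0,0,0],
    [0,0,0],
    [0,0,0],
    [0,0,0]
  ],
  "dr": [
    [0,0,0],
    [0,0,0],
    [0,0,0],
    [0,0,0],
    [0,0,0],
    [0,0,0],
    [0,0,0],
    [0,0,0]
  ]
}}

```text
clock: 18.58
ee_pos: [0.5279, 0.3203, 0.0828]
tcp_rot: [1.238, 1.19, -1.239]
force: [0.1, 0.1, 0.4]
opening: 0.0558
```

Emit:
{"name": "jog_arm", "arguments": {
  "claw": [88,88,88,88,88,88,88,88],
  "dp": [
    [0,0,0],
    [0,0,0],
    [-8,0,0],
    [-15,0,0],
    [-20,0,0],
    [-20,0,0],
    [-20,0,0],
    [-15,0,0]
  ],
  "dr": [
    [0,0,0],
    [0,0,0],
    [0,0,0],
    [0,0,0],
    [0,0,0],
    [0,0,0],
    [0,0,0],
    [0,0,0]
  ]
}}

```text
clock: 19.25
ee_pos: [0.5285, 0.3206, 0.1837]
tcp_rot: [1.24, 1.189, -1.237]
force: [-0.4, -0.5, 0.0]
opening: 0.0879
```

```bash
python3 - <<'E'
from g import *
w=tray(-100,0); st(w[0]-4,w[1],120,2.4)
E
```

```text
t 19.25 p [528.5 320.6 183.7] yaw -2.29 xdir [ 0.002  0.001 -1.   ] F [-0.4 -0.5  0. ] op 87.9 q [0.35 0.35 1.56 0.   1.22 0.39]
 dp [ 63.2 -86.7 358.4] dr [-0.082 -0.001 -0.002] deg [-4.7 -0.  -0.1]
```

Emit:
{"name": "jog_arm", "arguments": {
  "claw": [0,0,0,0,0,0,0,0],
  "dp": [
    [0,-9,36],
    [0,-9,36],
    [0,-9,36],
    [0,-9,36],
    [0,-9,36],
    [0,-9,36],
    [0,-9,36],
    [0,-9,36]
  ],
  "dr": [
    [0,0,0],
    [0,0,0],
    [0,0,0],
    [0,0,0],
    [0,0,0],
    [0,0,0],
    [0,0,0],
    [0,0,0]
  ]
}}

```text
clock: 19.92
ee_pos: [0.4438, 0.034, 0.1818]
tcp_rot: [1.239, 1.189, -1.237]
force: [1.7, -0.8, -0.2]
opening: 0.0368
```

Emit:
{"name": "jog_arm", "arguments": {
  "claw": [0,0,0,0,0,0,0,0],
  "dp": [
    [0,-9,36],
    [0,-6,34],
    [20,0,0],
    [20,0,0],
    [20,0,0],
    [20,0,0],
    [10,0,0],
    [0,0,0]
  ],
  "dr": [
    [-0.041,0,0],
    [-0.041,0,0],
    [0,0,0],
    [0,0,0],
    [0,0,0],
    [0,0,0],
    [0,0,0],
    [0,0,0]
  ]
}}

```text
clock: 20.58
ee_pos: [0.4267, -0.0337, 0.0895]
tcp_rot: [1.178, 1.232, -1.18]
force: [-0.3, 0.9, 0.1]
opening: 0.0005
```

```bash
python3 - <<'E'
from g import *
w=tray(-106,0); st(w[0],w[1],68,2.4)
def bits(n,lab):
    p,d,c=snap(n); cv2.imwrite(f'pics/{n}3.png',p); P=pts(d,c); hsv=cv2.cvtColor(p,cv2.COLOR_BGR2HSV)
    near=np.linalg.norm(P[...,:2]-[.528,.321],axis=-1)<.09
    Q=P[near&(P[...,2]>.036)&(P[...,2]<.05)]*1000
    print(n,'head',len(Q),cv2.minAreaRect(Q[:,:2].astype(np.float32)))
    Q=P[near&(P[...,2]>.097)&(P[...,2]<.115)]*1000
    if len(Q)>4:print(n,'grip',len(Q),Q.mean(0),cv2.minAreaRect(Q[:,:2].astype(np.float32)))
    return P,d,c,p
for n in('top','scene'): P,d,c,p=bits(n,0)
# wheel top in scene/top
for n in('top','scene'):
    c=viewer.calibration(n); P=pts(np.array(viewer.camera(n)[1]),c); m=(np.linalg.norm(P[...,:2]-tray(-100,0)/1000,axis=-1)<.03)&(P[...,2]>.035)&(P[...,2]<.045)
    if m.any(): print(n,'wheel',m.sum(),P[m].mean(0),P[m].max(0))
E
```

```text
t 20.58 p [426.7 -33.7  89.5] yaw 2.40 xdir [-0.003  0.001 -1.   ] F [-0.3  0.9  0.1] op 0.5 q [-0.36  0.11  2.09 -0.    0.94 -0.4 ]
 dp [21.5 -0.9  0.5] dr [-0.    -0.001  0.003] deg [-0.  -0.1  0.2]
top head 269 ((527.0610961914062, 322.0967712402344), (112.19265747070312, 29.04593276977539), 88.68781280517578)
top grip 75 [526.70105406 321.16191128 106.55773926] ((527.3377075195312, 321.6433410644531), (18.66983985900879, 29.695249557495117), 2.080515146255493)
scene head 216 ((527.1348266601562, 320.5171203613281), (113.26545715332031, 30.786863327026367), 88.34928131103516)
scene grip 60 [528.99207857 319.42878031 106.05066943] ((527.88330078125, 321.49127197265625), (28.84726333618164, 18.728694915771484), 84.9730224609375)
scene wheel 10 [ 0.42896863 -0.05019418  0.03561616] [ 0.4541237  -0.03939307  0.03637   ]
```

The rake stands upright at the mat centre, at about (527.3, 321.3) against (528.2, 320.6). Next I press the wheel.

Emit:
{"name": "jog_arm", "arguments": {
  "claw": [0,0,0,0,0,0],
  "dp": [
    [8,-2,0.5],
    [8,0,0],
    [5,0,0],
    [2,0,0],
    [1,0,0],
    [0,0,0]
  ],
  "dr": [
    [0,0,0],
    [0,0,0],
    [0,0,0],
    [0,0,0],
    [0,0,0],
    [0,0,0]
  ]
}}

```text
clock: 21.28
ee_pos: [0.4258, -0.0347, 0.0666]
tcp_rot: [1.178, 1.23, -1.179]
force: [0.7, -0.7, 0.9]
opening: 0.0002
```

Emit:
{"name": "jog_arm", "arguments": {
  "claw": [0,0,0],
  "dp": [
    [0.7,0,0],
    [0.7,0,0],
    [0,0,0]
  ],
  "dr": [
    [0,0,0],
    [0,0,0],
    [0,0,0]
  ]
}}

```text
clock: 21.53
ee_pos: [0.4262, -0.0348, 0.0657]
tcp_rot: [1.178, 1.228, -1.178]
force: [0.4, -0.2, -0.7]
opening: 0.0003
```

Emit:
{"name": "jog_arm", "arguments": {
  "claw": [0,0,0],
  "dp": [
    [0.7,0,0],
    [0.7,0,0],
    [0,0,0]
  ],
  "dr": [
    [0,0,0],
    [0,0,0],
    [0,0,0]
  ]
}}

```text
clock: 21.78
ee_pos: [0.426, -0.0348, 0.0642]
tcp_rot: [1.178, 1.229, -1.178]
force: [-0.1, 0.2, 0.4]
opening: 0.0003
```

Emit:
{"name": "jog_arm", "arguments": {
  "claw": [0,0,0,0],
  "dp": [
    [0.7,0,0],
    [0.7,0,0],
    [0.6,0,0],
    [0,0,0]
  ],
  "dr": [
    [0,0,0],
    [0,0,0],
    [0,0,0],
    [0,0,0]
  ]
}}

```text
clock: 22.12
ee_pos: [0.4262, -0.0348, 0.0623]
tcp_rot: [1.178, 1.229, -1.178]
force: [-0.4, 0.8, 1.3]
opening: 0.0008
```

```bash
python3 - <<'E'
from g import *
w=tray(-100,0); st(w[0],w[1],62,2.4)
E
```

```text
t 22.12 p [426.2 -34.8  62.3] yaw 2.41 xdir [ 0. -0. -1.] F [-0.4  0.8  1.3] op 0.8 q [-0.36  0.17  2.1   0.    0.87 -0.4 ]
 dp [ 0.3  5.5 -0.6] dr [ 0.  0. -0.] deg [ 0.  0. -0.]
```

Emit:
{"name": "jog_arm", "arguments": {
  "claw": [0,0,0],
  "dp": [
    [0.6,0,0],
    [0.6,0,0],
    [0,0,0]
  ],
  "dr": [
    [0,0,0],
    [0,0,0],
    [0,0,0]
  ]
}}

```text
clock: 22.37
ee_pos: [0.4262, -0.0348, 0.0611]
tcp_rot: [1.178, 1.229, -1.178]
force: [-1.3, 0.2, 4.5]
opening: 0.0003
```

Emit:
{"name": "jog_arm", "arguments": {
  "claw": [0,0,0,0,0,0,0,0],
  "dp": [
    [0,0,0],
    [0,1.5,0],
    [0,1.5,0],
    [0,1.5,0],
    [0,1.5,0],
    [0,1.5,0],
    [0,1.5,0],
    [0,1,0]
  ],
  "dr": [
    [0,0,0],
    [0,0,0],
    [0,0,0],
    [0,0,0],
    [0,0,0],
    [0,0,0],
    [0,0,0],
    [0,0,0]
  ]
}}

```text
clock: 23.03
ee_pos: [0.4363, -0.0344, 0.0611]
tcp_rot: [1.178, 1.229, -1.178]
force: [-0.8, -0.6, 4.3]
opening: 0.0007
```

```bash
python3 - <<'E'
from g import *
w=tray(-100,0); st(w[0],w[1],62,2.4)
p,d,c=snap('scene'); cv2.imwrite('pics/f.png',cv2.resize(p[140:240,240:370],None,fx=5,fy=5,interpolation=cv2.INTER_CUBIC))
E
```

```text
t 23.03 p [436.3 -34.4  61.1] yaw 2.41 xdir [ 0. -0. -1.] F [-0.8 -0.6  4.3] op 0.7 q [-0.35  0.19  2.08  0.    0.87 -0.39]
 dp [-0.9 -4.6 -0.6] dr [ 0.  0. -0.] deg [ 0.  0. -0.]
```

View pics/f.png

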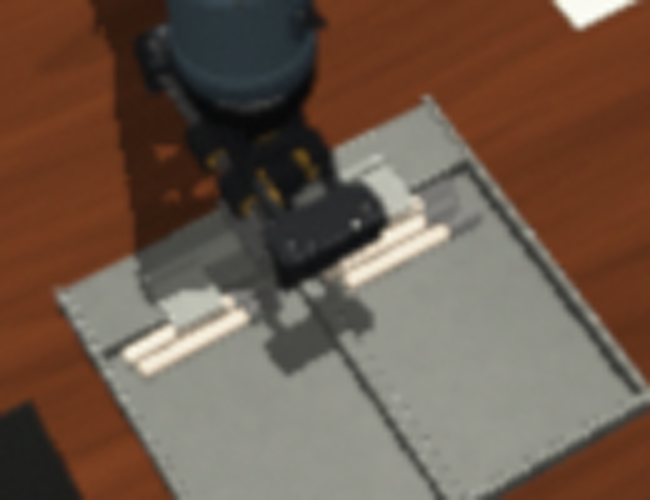

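The keeper tongues are moving out with the stroke. I finish this stroke, then lift, return and stroke again.

Emit:
{"name": "jog_arm", "arguments": {
  "claw": [0,0,0,0,0,0,0,0],
  "dp": [
    [0,1.5,0],
    [0,1.5,0],
    [0,1,0],
    [0,0,0],
    [-7,0,0],
    [0,-8,0],
    [0,-8,0],
    [0,0,0]
  ],
  "dr": [
    [0,0,0],
    [0,0,0],
    [0,0,0],
    [0,0,0],
    [0,0,0],
    [0,0,0],
    [0,0,0],
    [0,0,0]
  ]
}}

```text
clock: 23.75
ee_pos: [0.4217, -0.0343, 0.0674]
tcp_rot: [1.178, 1.231, -1.18]
force: [-0.8, -0.6, 0.2]
opening: 0.0003
```

Emit:
{"name": "jog_arm", "arguments": {
  "claw": [0,0,0,0,0,0],
  "dp": [
    [3,0,0],
    [2,0,0],
    [1,0,0],
    [0.5,0,0],
    [0.5,0,0],
    [0,0,0]
  ],
  "dr": [
    [0,0,0],
    [0,0,0],
    [0,0,0],
    [0,0,0],
    [0,0,0],
    [0,0,0]
  ]
}}

```text
clock: 24.25
ee_pos: [0.4243, -0.0349, 0.0611]
tcp_rot: [1.178, 1.229, -1.178]
force: [-1.7, 0.5, 4.5]
opening: 0.0006
```

Emit:
{"name": "jog_arm", "arguments": {
  "claw": [0,0,0,0,0,0,0,0],
  "dp": [
    [0,1.5,0],
    [0,1.5,0],
    [0,1.5,0],
    [0,1.5,0],
    [0,1.5,0],
    [0,1.5,0],
    [0,1.5,0],
    [0,1.5,0]
  ],
  "dr": [
    [0,0,0],
    [0,0,0],
    [0,0,0],
    [0,0,0],
    [0,0,0],
    [0,0,0],
    [0,0,0],
    [0,0,0]
  ]
}}

```text
clock: 24.92
ee_pos: [0.4363, -0.0344, 0.0611]
tcp_rot: [1.178, 1.229, -1.178]
force: [-0.8, -0.4, 4.6]
opening: 0.0004
```

```bash
cat > k.py <<'E'
from g import *
import sys
w=tray(-106,0); st(w[0],w[1],61,2.4)
p,d,c=snap('scene'); cv2.imwrite(f'pics/k{sys.argv[1]}.png',p); P=pts(d,c)
cs,sn=np.cos(TY),np.sin(TY); D=P[...,:2]*1000-T0; X=D[...,0]*cs+D[...,1]*sn; Y=-D[...,0]*sn+D[...,1]*cs
hsv=cv2.cvtColor(p,cv2.COLOR_BGR2HSV)
# tongue by depth (z 20..30 mm), ahead of the stop face
for b in(70,-70):
    m=(abs(Y-b)<15)&(P[...,2]>.0195)&(P[...,2]<.035)&(X>-85)&(X<0)
    print('tongue',b,m.sum(),X[m].max().round(1) if m.any() else None,np.median(P[...,2][m])if m.any() else None)
E
python3 k.py 1
```

```text
t 24.92 p [436.3 -34.4  61.1] yaw 2.41 xdir [ 0. -0. -1.] F [-0.8 -0.4  4.6] op 0.4 q [-0.35  0.19  2.08 -0.    0.87 -0.39]
 dp [  0.1 -10.6  -0.6] dr [ 0.  0. -0.] deg [ 0.  0. -0.]
tongue 70 78 -40.0 0.02552880325807605
tongue -70 123 -39.5 0.025773757824896746
```

Emit:
{"name": "jog_arm", "arguments": {
  "claw": [0,0,0,0,0,0],
  "dp": [
    [0,1,0],
    [0,1,0],
    [0,1,0],
    [0,1,0],
    [0,1,0],
    [0,0,0]
  ],
  "dr": [
    [0,0,0],
    [0,0,0],
    [0,0,0],
    [0,0,0],
    [0,0,0],
    [0,0,0]
  ]
}}

```text
clock: 25.47
ee_pos: [0.4406, -0.034, 0.0608]
tcp_rot: [1.178, 1.23, -1.179]
force: [-3.1, 0.6, 5.2]
opening: 0.0002
```

```bash
python3 k.py 2
```

```text
t 25.47 p [440.6 -34.   60.8] yaw 2.40 xdir [-0.001  0.    -1.   ] F [-3.1  0.6  5.2] op 0.2 q [-0.35  0.2   2.07  0.    0.88 -0.39]
 dp [ -0.2 -15.   -0.4] dr [ 0.    -0.     0.001] deg [ 0.  -0.   0.1]
tongue 70 79 -36.8 0.024599277567795688
tongue -70 124 -36.7 0.02588229209925992
```

Emit:
{"name": "jog_arm", "arguments": {
  "claw": [0,0,0,0,0,0,0,0],
  "dp": [
    [-7,0,0],
    [0,-7,0],
    [0,-8,0],
    [3,0,0],
    [2,0,0],
    [1,0,0],
    [1,0,0],
    [0,0,0]
  ],
  "dr": [
    [0,0,0],
    [0,0,0],
    [0,0,0],
    [0,0,0],
    [0,0,0],
    [0,0,0],
    [0,0,0],
    [0,0,0]
  ]
}}

```text
clock: 26.18
ee_pos: [0.4256, -0.0346, 0.0607]
tcp_rot: [1.178, 1.23, -1.179]
force: [-3.8, 0.0, 5.5]
opening: 0.0005
```

Emit:
{"name": "jog_arm", "arguments": {
  "claw": [0,0,0,0,0,0,0,0],
  "dp": [
    [0,1,0],
    [0,1,0],
    [0,1,0],
    [0,1,0],
    [0,1,0],
    [0,1,0],
    [0,1,0],
    [0,1,0]
  ],
  "dr": [
    [0,0,0],
    [0,0,0],
    [0,0,0],
    [0,0,0],
    [0,0,0],
    [0,0,0],
    [0,0,0],
    [0,0,0]
  ]
}}

```text
clock: 26.85
ee_pos: [0.4342, -0.0344, 0.061]
tcp_rot: [1.178, 1.229, -1.178]
force: [-2.6, -0.2, 4.6]
opening: 0.0001
```

```bash
python3 k.py 3
```

```text
t 26.85 p [434.2 -34.4  61. ] yaw 2.41 xdir [-0. -0. -1.] F [-2.6 -0.2  4.6] op 0.1 q [-0.35  0.19  2.09 -0.    0.87 -0.39]
 dp [ 0.  -8.4 -0.5] dr [0. 0. 0.] deg [0. 0. 0.]
tongue 70 89 -37.1 0.02523586241607752
tongue -70 124 -36.9 0.02513598992908503
```

Fx rose to about −3 N (slip at the end stop) and the tongues went no further. I retract and check everything.

Emit:
{"name": "jog_arm", "arguments": {
  "claw": [0,0,0,0,0,0,0,0],
  "dp": [
    [-4,0,0],
    [-20,0,0],
    [-30,0,0],
    [-30,0,0],
    [-40,0,0],
    [-30,0,36],
    [0,0,36],
    [0,0,36]
  ],
  "dr": [
    [0,0,0],
    [0,0,0],
    [0,0,0],
    [0,0,0],
    [0,0,0],
    [0,0,0],
    [0,0,0],
    [0,0,0]
  ]
}}

```text
clock: 27.57
ee_pos: [0.4402, -0.1399, 0.2147]
tcp_rot: [1.177, 1.222, -1.174]
force: [-0.7, -0.4, -1.0]
opening: 0.0003
```

Emit:
{"name": "jog_arm", "arguments": {
  "claw": [0,0,0,0,0,0,0,0],
  "dp": [
    [0,-20,30],
    [0,-20,30],
    [0,-20,30],
    [0,-20,30],
    [0,-20,30],
    [0,-10,30],
    [0,0,30],
    [0,0,0]
  ],
  "dr": [
    [0,0,0],
    [0,0,0],
    [0,0,0],
    [0,0,0],
    [0,0,0],
    [0,0,0],
    [0,0,0],
    [0,0,0]
  ]
}}

```text
clock: 28.23
ee_pos: [0.3369, -0.358, 0.2125]
tcp_rot: [1.179, 1.222, -1.182]
force: [-1.1, -0.3, 1.3]
opening: 0.0004
```

```bash
python3 k.py 4; python3 - <<'E'
from g import *
p=cv2.imread('pics/k4.png'); q=viewer.camera('top')[0]; cv2.imwrite('pics/t4.png',q)
# tube whites -> tray coords (top of tube z 16)
cs,sn=np.cos(TY),np.sin(TY)
c=viewer.calibration('scene'); hsv=cv2.cvtColor(p,cv2.COLOR_BGR2HSV)
m=((hsv[...,2]>180)&(hsv[...,0]<25)&(hsv[...,1]>12)&(hsv[...,1]<80)).astype(np.uint8); m[:150]=0;m[250:]=0;m[:,:240]=0;m[:,380:]=0
k,l,s,_=cv2.connectedComponentsWithStats(m)
for j in range(1,k):
    if s[j,4]>15:
        D=ray(np.argwhere(l==j)[:,::-1],c,.014)[:,:2]*1000-T0; T=np.c_[D@[cs,sn],D@[-sn,cs]]; print(s[j,4],T.min(0).round(),T.max(0).round())
x=q[160:265,180:400];y=p[130:280,240:440]
o=np.zeros((600,800,3),np.uint8);o[:260,:545]=cv2.resize(x,(545,260),interpolation=cv2.INTER_CUBIC);o[262:598,:448]=cv2.resize(y,(448,336),interpolation=cv2.INTER_CUBIC);cv2.imwrite('pics/z.png',o)
E
```

```text
t 28.23 p [ 336.9 -358.   212.5] yaw 2.16 xdir [ 0.002 -0.004 -1.   ] F [-1.1 -0.3  1.3] op 0.4 q [-1.06  0.04  1.87 -0.    1.23 -1.1 ]
 dp [ 150.3  100.7 -320.9] dr [-0.004  0.004 -0.002] deg [-0.2  0.3 -0.1]
tongue 70 113 -36.9 0.027578453997345768
tongue -70 120 -37.2 0.027609102983135583
103 [-71.  12.] [-36.  54.]
72 [ -74. -122.] [-50. -85.]
```

View pics/z.png

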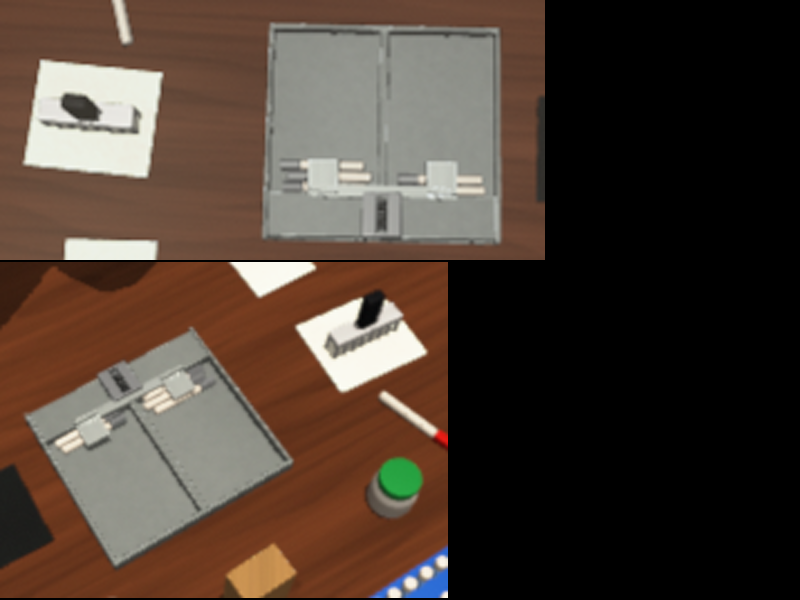

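```bash
python3 -c "
from rig import robot
print(robot.finish_job())"
```

```text
the job is handed in; nothing more can be done
None
```

The job is done and handed in at about 28 s of the 69 s allowed. I combed both bays with the rake, stood it back on its mat, then rolled the thumbwheel out in three strokes.

**Tubes:** the last pictures show three tubes in the left bay and two in the right, flat, parallel and close along the stop. Measured from the stop face at tray x −75 mm, the left row spans x −71 to −36 mm and the right row −74 to −50 mm. The tubes are staggered by several millimetres along their length. The gripper did not touch them.

**Rake:** it stands upright at about (527, 321) mm, against a mat centre of (528, 321) mm. I measured that after release, and the final picture still shows it upright there.

**Keeper:** the third stroke only slipped, with about 3 N of drag, and moved neither tongue, so I take the wheel to be at its end stop. Depth puts the tongue edges at tray x −37 mm, about 2 mm short of the nominal −35 mm. That is within one camera pixel, but I could not confirm the full 40 mm any more closely.

**Other things:** the arm kept clear of them, and those in the last pictures look unmoved. I did not measure their positions again.

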